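Enable a carton print at the ink-jet coding bench

ROBOT

A 7-joint arm with a two-finger parallel gripper is mounted at the origin on the work surface. World frame = base frame: x ahead of the robot, y to its left, z up, the work surface at z = 0. Lengths are in mm, angles in rad, forces in N, time in s.
With the tool pointing down it reaches from about 350 to 900 mm from the base axis. Payload 8.1 kg.
Tool frame: the origin (TCP) lies midway between the tips of the shut fingers; the grasp point (between the pads) lies 19 mm behind it (bot.pinch_z is the distance from the TCP to the grasp point, in mm); x points along the fingers, y is the direction in which the jaws open and shut, and the axes are right-handed (so a half turn about x gives the same grasp; the last joint's range is limited). The gripper opens to 92 mm and grips with 3 to 60 N. Pads are 19 mm wide; open, the fingers measure 130 mm over their backs; the gripper's body (75 mm by 190 mm) begins 47 mm behind the grasp point.
Start: joints at [1.038, 0.434, 0.025, 1.573, -0.012, 1.134, -0.075], TCP at [260.41, -568.18, 226.742] pointing down, gripper open.
Joint ranges: [-2.62, 2.62], [-0.44, 2.09], [-1.27, 1.32], [0.08, 2.57], [-1.32, 4.46], [0.12, 2], [-2.74, 2.74]. Speed limits (rad/s): [2.22, 2.22, 3.01, 3.01, 3.14, 3.14, 3.14].

INTERFACE

Orientations are given as a unit quaternion [x, y, z, w].
In Python, from rig import bot gives the robot as it stands.
- The arm moves only by the tool play_rows, never from a script. Its argument "steps" is one flat list of numbers, 7 for each row, row after row: the shift along the tool's x, y, z in mm, then the turn, a rotation vector about the tool's x, y, z in degrees, then the closure, from 0 (fully open) to 1 (shut). In form: [x, y, z, wx, wy, wz, claw, x, y, z, wx, wy, wz, claw, ...]. A call has exactly 10 rows; each row shifts and turns the commanded pose from where the row before left it, along the tool's axes as they then stand; what a row does not reach is not made up. A row lasts 1/10 s, in which the tool goes at most 50 mm and 8.59 degrees, less where a joint would pass 70% of its speed; a pose out of reach is approached as far as the arm can. A call is refused whole if a number of a shift passes 50 or a number of a turn 8.59, either way. A call with a gripper value outside its range is refused whole. The fingers move at their own pace and stop on an object; the grip force is fixed at half the most. Time passes only in rows, so rows that do not move let the fingers close, or fill a call up. It gives the time, the measured TCP pose, the force and the opening at its end, in the units of the state.
- bot.get_obs(): the state, without advancing time (a new reading comes with each control period).
- bot.grab_frame(name): name is "side" or "top"; returns a dict with "color" (384x512x3 uint8, red, green, blue), "range_z" (384x512 float32, mm along the optical axis (not along the pixel's ray), 0 where there is no reading), "K" (3x3 intrinsics, pixels), "k1" (the pictures are not rectified: a ray, as slopes to the right and down, at radius r is drawn at 1 + k1 r^2 times it, then the intrinsics apply), "rvec" (rotation vector, rad) and "tvec" (3), from world to camera coordinates, as OpenCV has them. Camera axes: x right, y down, z forward; pixel columns grow to the right and rows downward; lengths in mm; the calibration is good to about 2 mm. A picture is of the moment at which its call begins.
- bot.finish_job(): hands the job in, once; it reports no verdict.
The state is a dict: "t": time; "joint_pos": joint angles; "qd": joint speeds; "joint_efforts": joint torques, N m; "eef_pos": TCP position; "eef_rot": TCP orientation; "force": force on the tool from outside, world axes, zero at the start; "moment": the same for the moment, N m; "finger_gap": finger opening in mm.
Only numpy, scipy, OpenCV 4.12 (cv2) and the standard library are available. Lean on these libraries where they do the work, as an engineer would, in place of code of your own. Each camera call takes 0.05 s, during which the arm holds its last target.

TASK

Without lifting it off the bench, slide the medicine carton until the centre of its orange square is right under the brass nozzle tip of the print head, the carton lying lengthwise between the two blue tape lines with its orange end leading towards the two posts, and let go of it. Only then push the yellow spring button on the grey console down with the fingertips to the middle of its travel (12 mm, its top face level with the green band of the post beside it; never to the bottom, which trips the machine) and keep it there: finish while still holding it down, do not let go. Do not bump the print-head stand or disturb the bottle, jar, pot and beaker.

Things in the scene. Friction and masses are not known exactly. Their poses are not given: they have to be found in the camera images.
- carton_mid (a point): centre of the loose medicine carton (half-way up, 18 mm above the bench): a rigid white box 180 mm long (its x), 50 mm wide (its y), 36 mm high (z), about 0.16 kg, with a blue and a thin green band round the half opposite the orange square. It stays flat on the bench throughout.
- print_spot (a point): centre of the orange 20 mm square on the carton's top face, 55 mm from the carton's centre along its +x, on its centre line, 36 mm above the bench. Axes as the carton's.
- coder: fixed print-head stand, origin on the bench right under the nozzle; +x runs level along the support arm (158 to 182 mm up) to a portal (two 16 mm posts 110 mm apart, 140 mm off, crossbar top 206 mm up; foot plate from 105 mm). Head: cylinder 36 mm across, 78 to 200 mm up. Flat tape lines along x, 33 mm either side, from x -160 to +50 mm. Placed right, the carton's x points along the coder's +x.
- nozzle_tip (a point): lower end of the brass nozzle, 50 mm above the bench (14 mm above the carton's top when that is under it). Axes as the coder's.
- console: fixed grey switch box, 90 (x) by 120 (y) by 50 mm high, origin at the centre of its underside. Yellow button at the centre of its top. Gauge post 12 by 10 mm, 48 mm from the button's centre along +y, its top 88 mm above the bench: white down to 80 mm (not far enough), green from 80 to 72 mm (right), red below (too far).
- enable_top (a point): centre of the top face of the yellow button, a flat cap 44 mm across and 12 mm thick, 88 mm above the bench when released; it moves straight down with the button.
- enable (a joint): travel of the yellow button in m: 0 released, 0.024 fully down; hold it at 0.012. Its spring pushes back with about 3 N at the start, 9 N at 0.012 and 15 N at the bottom, and returns it when let go.
- ink_bottle: bystander, loose: white ink bottle with a blue cap, 56 mm across, 125 mm tall; origin at the centre of its underside
- amber_jar: bystander, loose: amber jar with a white lid, 60 mm across, 75 mm tall; origin at the centre of its underside
- beaker: bystander, loose: open aluminium beaker, 68 mm across, 80 mm tall; origin at the centre of its underside
- tablet_pot: bystander, loose: white pot with a green lid, 54 mm across, 85 mm tall; origin at the centre of its underside
- carton: the whole carton described under carton_mid; origin at the centre of its underside
Things that resemble listed ones, but are neither listed nor needed, are in the scene too. Leave any turquoise look-alike of the carton alone.

How it is judged (in metres and radians):
On the way, in this order (a step that is already met when the one before it is completed fails the run):
1. the carton lies flat and let go with its orange square under the nozzle tip, lined up with the tape lines (horizontal distance between print_spot and nozzle_tip below 0.007 m and angle between the x axis of carton_mid and the x axis of coder, either way round below 0.15 rad and x of carton_mid in the frame of coder below -0.03 m and height (world z) of carton_mid below 0.022 m and angle between carton_mid's own z axis and vertical below 0.1 rad and contact force between the fingers and carton below 0.2 N and linear speed of carton below 0.02 m/s), for 0.2 s.
2. the button is held in its middle band by the fingers with the carton still in place (horizontal distance between print_spot and nozzle_tip below 0.007 m and angle between the x axis of carton_mid and the x axis of coder, either way round below 0.15 rad and x of carton_mid in the frame of coder below -0.03 m and height (world z) of carton_mid below 0.022 m and angle between carton_mid's own z axis and vertical below 0.1 rad and contact force between the fingers and carton below 0.2 N and value of joint enable between 0.008 and 0.016 m and contact force between the fingers and console above 2 N), for 0.5 s.
At the end, for the whole second after the job is handed in: Through the last second: orange square centre within 7 mm (level) of the nozzle tip, carton flat, orange end towards the posts, within 0.15 rad of the coder's x axis, not touched by the fingers; fingers hold the yellow button at 8 to 16 mm of travel with over 2 N (all of step 2); the arm keeps its last pose, push and grip.
It fails at once if the carton is lifted off the bench (by more than 12 mm) (height (world z) of carton_mid above 0.03 m).
It fails at once if the button is pressed to the bottom (past 21 mm) (value of joint enable above 0.021 m).
It fails at once if the button is pressed (past 5 mm) while the orange square is not under the nozzle (value of joint enable above 0.005 m and horizontal distance between print_spot and nozzle_tip above 0.01 m).
It fails at once if the print-head stand is bumped (more than 5 N) (contact force between anything else and coder above 5 N).
It fails at once if a bystander is shifted more than 20 mm or tipped (distance of any of ink_bottle, amber_jar, beaker, tablet_pot from where it was at the start of the episode above 0.02 m or angle between any of ink_bottle, amber_jar, beaker, tablet_pot's own z axis and vertical above 0.3 rad).
It also fails if it takes over 56 s, if anything falls off the work surface, if the arm or the gripper's body presses on something with over 40 N, if the wrist force passes 120 N, or if a joint passes its speed limit or range.

## Working session

There is one attempt and no reset: what is moved stays moved. The work goes in short steps, Python scripts to look and compute and a tool call to move; the robot and the scene stay as the last step left them, time stands still between calls to the robot, and variables do not carry over. Pictures are saved under pics/ and viewed, and the job is handed in when it is done.

Besides the shell and the picture viewer there is one more tool, called as a command line: name --argument value ..., lists and objects as JSON in quotes. play_rows: Moves the arm, as the interface text tells. Its arguments: {"type":"object","properties":{"steps":{"type":"array","items":{"type":"number"}}},"required":["steps"]}

```bash
ls; mkdir -p pics; python3 - <<'E'
from rig import bot
import cv2,numpy as np
print(bot.get_obs(), bot.pinch_z)
for n in("side","top"):
    f=bot.grab_frame(n); cv2.imwrite(f"pics/{n}0.png",cv2.cvtColor(f["color"],cv2.COLOR_RGB2BGR)); np.savez(f"{n}0.npz",**f)
    print(n,f["K"],f["k1"],f["rvec"],f["tvec"])
E
```

```text
pics
{'t': 0.0, 'joint_pos': array([ 1.03842222,  0.43521709,  0.02502387,  1.57409747, -0.01161277,
        1.13403561, -0.0750614 ]), 'qd': array([-0.00085798, -0.00125291,  0.0011872 ,  0.000272  ,  0.0011963 ,
       -0.00038564,  0.00047482]), 'joint_efforts': array([-5.98371626e-04, -6.67861819e+01,  9.84483585e-01, -3.14452422e+01,
       -6.05796184e-02,  4.30582662e-02,  1.79964782e-04]), 'eef_pos': array([ 260.12079069, -567.71993195,  225.94909934]), 'eef_rot': array([-0.69067504, -0.15129529,  0.69102433, -0.15021019]), 'force': array([ 0.35531008, -0.21403239,  0.38669008]), 'moment': array([-0.00586832,  0.08378461,  0.03006217]), 'finger_gap': 91.71311247937801} 18.8
side [[413.18175492   0.         252.07174679]
 [  0.         413.18175492 186.46981471]
 [  0.           0.           1.        ]] 0.02233776072755673 [ 0.65331667 -2.66360628  1.12232024] [ 461.4302254   229.91269801 1384.67917444]
top [[397.99209024   0.         253.92217052]
 [  0.         397.99209024 193.12038719]
 [  0.           0.           1.        ]] -0.1068052503552125 [ 2.18018237 -2.13615064  0.12423865] [ -12.43239537  527.29191155 1454.12429671]
```

View pics/side0.png

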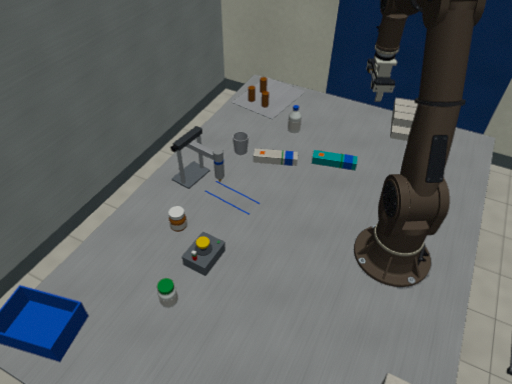

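View pics/top0.png

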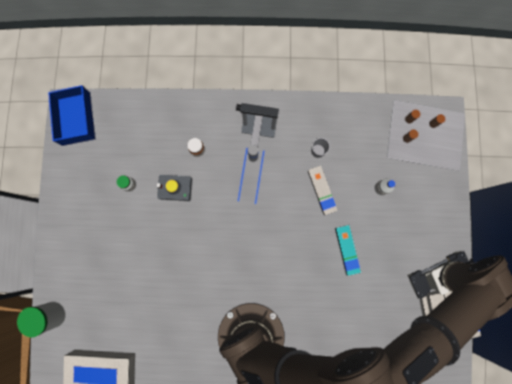

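```bash
cat > h.py <<'E'
import numpy as np,cv2
def cam(f):
    R,_=cv2.Rodrigues(np.asarray(f["rvec"],float)); t=np.asarray(f["tvec"],float).ravel()
    return f["K"],np.array([float(f["k1"]),0,0,0,0]),R,t
def px2w(f,uv,z):
    K,D,R,t=cam(f)
    uv=np.asarray(uv,float).reshape(-1,1,2)
    n=cv2.undistortPoints(uv,K,D,).reshape(-1,2)
    d=np.c_[n,np.ones(len(n))]@R; c=-R.T@t
    s=(z-c[2])/d[:,2]
    return c+s[:,None]*d
def w2px(f,P):
    K,D,R,t=cam(f)
    return cv2.projectPoints(np.asarray(P,float).reshape(-1,1,3),f["rvec"],f["tvec"],K,D)[0].reshape(-1,2)
def load(n): return dict(np.load(n))
def crop(f,x0,y0,x1,y1,s,name):
    c=f["color"][y0:y1,x0:x1]
    cv2.imwrite(name,cv2.cvtColor(cv2.resize(c,None,fx=s,fy=s,interpolation=cv2.INTER_NEAREST),cv2.COLOR_RGB2BGR))
def blobs(f,lo,hi,z,roi,minA=4):
    h=cv2.cvtColor(f["color"],cv2.COLOR_RGB2HSV)
    m=cv2.inRange(h,np.array(lo),np.array(hi))
    k=np.zeros_like(m);k[roi[1]:roi[3],roi[0]:roi[2]]=1;m*=k
    n,l,st,ce=cv2.connectedComponentsWithStats(m)
    out=[]
    for i in range(1,n):
        if st[i,4]>=minA:
            ys,xs=np.where(l==i)
            W=px2w(f,np.c_[xs,ys],z)[:,:2]
            c=W.mean(0);_,s,v=np.linalg.svd(W-c,full_matrices=False)
            out.append((st[i,4],ce[i].round(2),c.round(1),np.degrees(np.arctan2(v[0,1],v[0,0])).round(1),(s/np.sqrt(len(W))).round(1)))
    return out
E
python3 - <<'E'
from h import *
t=load("top0.npz");s=load("side0.npz")
crop(t,225,95,365,225,5,"pics/tc.png");crop(s,150,110,310,220,5,"pics/sc.png")
crop(t,110,130,210,210,7,"pics/tc2.png");crop(s,150,190,240,310,5,"pics/sc2.png")
E
```

```text
(no output)
```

View pics/tc.png

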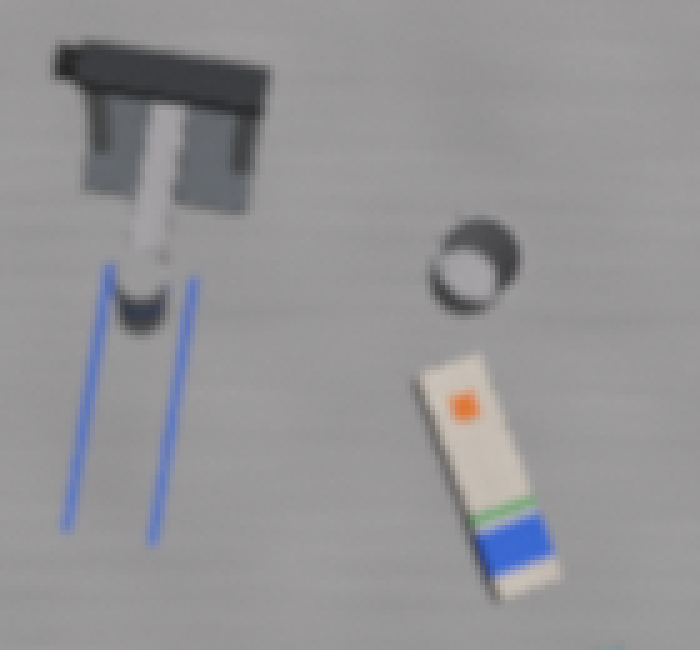

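View pics/sc.png

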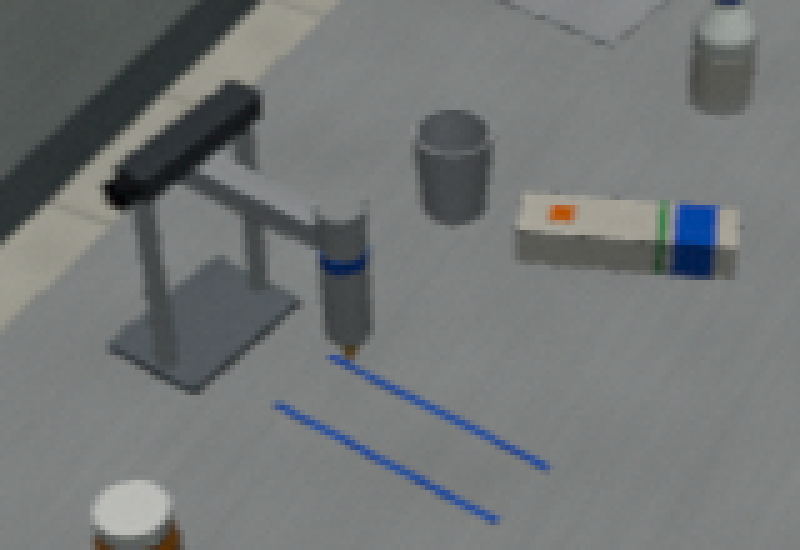

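View pics/tc2.png

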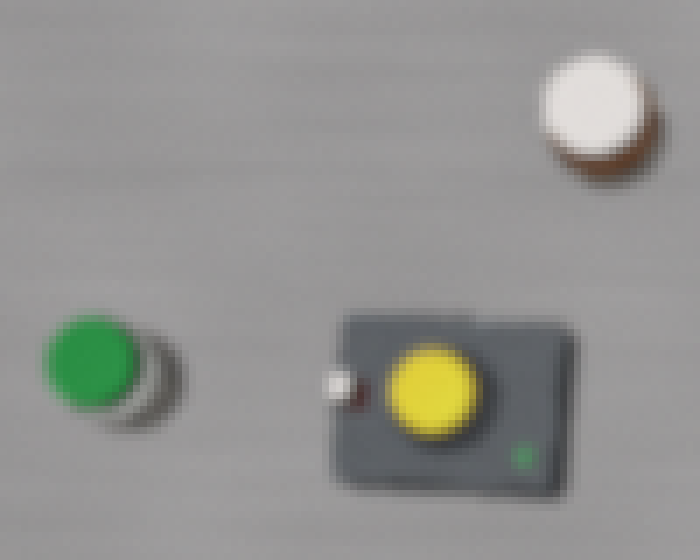

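View pics/sc2.png

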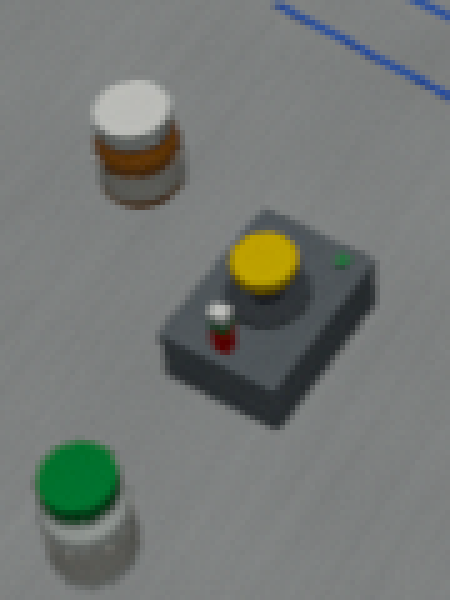

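```bash
cat > m.py <<'E'
from h import *
def meas(t,s):
  for n,f in(("top",t),("side",s)):
    r=(0,0,512,384)
    print(n)
    print(" orange",[b for b in blobs(f,(5,150,120),(15,255,255),36,r)])
    print(" blue tape/band z0",[b for b in blobs(f,(105,90,60),(125,255,255),0,r,15) if b[0]<300])
    print(" yellow z88",blobs(f,(24,150,80),(32,255,255),88,r))
    print(" green z36",blobs(f,(45,60,60),(75,255,255),36,r))
if __name__=="__main__": meas(load("top0.npz"),load("side0.npz"))
E
python3 m.py
```

```text
top
 orange [(np.int32(37), array([415.24, 113.76]), array([ 851.1, -624.1]), np.float64(135.9), array([7.4, 6.5])), (np.int32(39), array([440.15, 118.31]), array([ 836.7, -724.9]), np.float64(142.1), array([7.4, 7.1])), (np.int32(42), array([413.  , 133.67]), array([ 770.6, -611.5]), np.float64(147.6), array([7.6, 7. ])), (np.int32(13), array([317.54, 175.85]), array([ 596.9, -238.8]), np.float64(-71.3), array([4.1, 3.5])), (np.int32(11), array([344.73, 235.18]), array([ 377.1, -340.6]), np.float64(128.3), array([3.8, 3.2]))]
 blue tape/band z0 [(np.int32(95), array([242.23, 173.91]), array([604.8,  44.8]), np.float64(171.8), array([58.9,  2.1])), (np.int32(84), array([259.06, 177.11]), array([593.6, -20. ]), np.float64(172.2), array([58.7,  1.8])), (np.int32(41), array([391.  , 183.24]), array([ 580.4, -531.2]), np.float64(121.0), array([7.3, 6.9])), (np.int32(126), array([327.29, 203.56]), array([ 496.8, -282. ]), np.float64(112.0), array([15.8,  9.6])), (np.int32(130), array([351.39, 264.54]), array([ 267.8, -374.1]), np.float64(103.8), array([16.4,  9.5]))]
 yellow z88 [(np.int3
[... 1240 characters left out ...]
6.3, -23.4]), np.float64(172.2), array([57.9,  2.3])), (np.int32(85), array([227.21, 202.32]), array([604. ,  42.3]), np.float64(172.3), array([60. ,  2.3]))]
 yellow z88 [(np.int32(134), array([202.32, 241.9 ]), array([542.6, 299.4]), np.float64(130.6), array([12.3, 10.9]))]
 green z36 [(np.int32(17), array([281.65, 157.29]), array([ 514.5, -251.6]), np.float64(111.3), array([26.3,  1.3])), (np.int32(9), array([217.89, 241.67]), array([522.6, 242.1]), np.float64(-69.2), array([4. , 2.4])), (np.int32(211), array([165.04, 285.21]), array([579.4, 458.9]), np.float64(135.7), array([13.8, 12.9])), (np.int32(6), array([164.5, 294. ]), array([562.9, 484.3]), np.float64(-152.5), array([5.1, 0. ]))]
```

```bash
cat > c.py <<'E'
from h import *
from scipy.spatial.transform import Rotation as Ro
def carton(f,roi,z=36):
    h=cv2.cvtColor(f["color"],cv2.COLOR_RGB2HSV)
    rgb=f["color"].astype(int)
    m=((rgb.min(2)>165)|((h[...,1]>85)&(h[...,2]>90))|((h[...,1]>18)&(h[...,2]>165))).astype(np.uint8)
    k=np.zeros_like(m);k[roi[1]:roi[3],roi[0]:roi[2]]=1;m*=k
    m=cv2.morphologyEx(m,cv2.MORPH_CLOSE,np.ones((3,3),np.uint8))
    n,l,st,ce=cv2.connectedComponentsWithStats(m);i=1+np.argmax(st[1:,4])
    ys,xs=np.where(l==i);W=px2w(f,np.c_[xs,ys],z)[:,:2]
    c=W.mean(0);_,s,v=np.linalg.svd(W-c,full_matrices=False)
    r=cv2.minAreaRect(W.astype(np.float32))
    return st[i],c,np.degrees(np.arctan2(v[0,1],v[0,0])),s/np.sqrt(len(W))*12**.5,r
if __name__=="__main__":
    t=load("top0.npz");s=load("side0.npz")
    print(carton(t,(300,160,345,222)))
    rm=carton(s,(248,140,305,170));print(rm)
    print("nozzle side",px2w(s,[[219.7,181]],50),"pred px",w2px(s,[[654.1,3.4,50]]))
    print("beaker",px2w(t,[[225+467/5,95+275/5]],80),"base",px2w(s,[[150+453/5,110+212/5]],0))
    print("ink",px2w(t,[[391,183.2]],125),"jar",px2w(t,[[110+593/7,130+105/7]],75),"pot",px2w(t,[[110+93/7,130+362/7]],85),"post",px2w(t,[[110+338/7,130+384/7]],88))
    from rig import bot
    o=bot.get_obs();print(Ro.from_quat(o["eef_rot"]).as_matrix().round(3))
E
python3 c.py
```

```text
(array([309, 166,  28,  48, 628], dtype=int32), array([ 544.26070334, -258.6661618 ]), np.float64(-159.36971012571516), array([179.72990881,  50.14382838]), ((545.7120361328125, -259.31207275390625), (180.2041473388672, 56.03573989868164), 18.666946411132812))
(array([282, 151,  15,   9, 102], dtype=int32), array([ 496.01326016, -279.62345033]), np.float64(-167.78002245875624), array([54.90967509, 48.04297577]), ((494.4013366699219, -278.57000732421875), (57.739383697509766, 50.9180908203125), 27.81395149230957))
nozzle side [[ 6.58363514e+02 -3.80769798e-01  5.00000000e+01]] pred px [[220.16293646 181.97472719]]
beaker [[ 685.77872302 -235.25452858   80.        ]] base [[ 698.56585861 -238.37462787    0.        ]]
ink [[ 561.55622843 -487.84937328  125.        ]] jar [[696.66497703 220.30320787  75.        ]] pot [[553.3538061  476.41953545  85.        ]] post [[543.80771815 345.10841206  88.        ]]
[[-0.001  0.417 -0.909]
 [ 0.001 -0.909 -0.417]
 [-1.    -0.001  0.   ]]
```

play_rows --steps '[0,0,0,4,0,0,0,0,-10,-18,0,0,0,0,0,-12,-22,0,0,0,0,0,-12,-22,0,0,0,0,0,-12,-22,0,0,0,0,0,-12,-22,0,0,0,0,0,-12,-22,0,0,0,0,0,-12,-22,0,0,0,0,0,-12,-22,0,0,0,0,0,-12,-22,0,0,0,0]'

```text
t: 1.1
eef_pos: [405.0, -399.6, 226.4]
eef_rot: [-0.695, -0.127, 0.696, -0.126]
force: [1.6, 0.5, -0.4]
finger_gap: 92.0
```

play_rows --steps '[0,-12,-22,0,0,0,0,0,-12,-22,0,0,0,0,0,-12,-22,0,0,0,0,10,-12,-22,0,0,0,0,15,-12,-22,0,0,0,0,15,-11,-20,0,0,0,0,10,-8,-10,0,0,0,0,10,0,0,0,0,0,0,0,0,0,0,0,0,0,0,0,0,0,0,0,0]'

```text
t: 2.1
eef_pos: [506.9, -279.0, 166.9]
eef_rot: [-0.696, -0.126, 0.696, -0.126]
force: [0.5, -0.6, -0.4]
finger_gap: 91.7
```

```bash
cat > st.py <<'E'
from h import *
from scipy.spatial.transform import Rotation as Ro
from rig import bot
import sys
def st(goal=None):
    o=bot.get_obs();R=Ro.from_quat(o["eef_rot"]).as_matrix()
    print("t",o["t"],"p",o["eef_pos"].round(1),"head",np.degrees(np.arctan2(-R[1,2],-R[0,2])).round(2),"down",R[2].round(3),"F",o["force"].round(1),"gap",round(o["finger_gap"],1),"q",o["joint_pos"].round(2))
    if goal is not None: print("tool delta to goal",(R.T@(np.array(goal)-o["eef_pos"])).round(1))
    return o,R
if __name__=="__main__":
    st([float(a) for a in sys.argv[1:4]] if len(sys.argv)>1 else None)
E
python3 st.py 513 -273 8
```

```text
t 2.1 p [ 506.9 -279.   166.9] head 20.5 down [-1.     0.     0.001] F [ 0.5 -0.6 -0.4] gap 91.7 q [ 0.47  0.42 -0.08  1.76  0.04  0.97 -0.84]
tool delta to goal [158.9  -3.5  -7.9]
```

play_rows --steps '[20,-2,-4,0,0,0,0,25,-2,-4,0,0,0,0,25,0,0,0,0,0,0,25,0,0,0,0,0,0,20,0,0,0,0,0,0,18,0,0,0,0,0,0,12,0,0,0,0,0,0,8,0,0,0,0,0,0,4,0,0,0,0,0,0,0,0,0,0,0,0,0]'

```text
t: 3.1
eef_pos: [514.0, -271.1, 9.8]
eef_rot: [0.696, 0.126, -0.696, 0.127]
force: [0.2, -0.9, 0.5]
finger_gap: 91.6
```

```bash
python3 st.py 513 -273 6;  python3 - <<'E'
from h import *
from rig import bot
s=bot.grab_frame("side");crop(s,220,80,350,180,6,"pics/s1.png")
t=bot.grab_frame("top");crop(t,270,130,390,230,6,"pics/t1.png")
E
```

```text
t 3.1 p [ 514.  -271.1    9.8] head 20.6 down [-1.  0. -0.] F [ 0.2 -0.9  0.5] gap 91.6 q [ 0.45  0.63 -0.08  1.88  0.07  0.64 -0.89]
tool delta to goal [3.8 1.4 1.6]
```

View pics/s1.png

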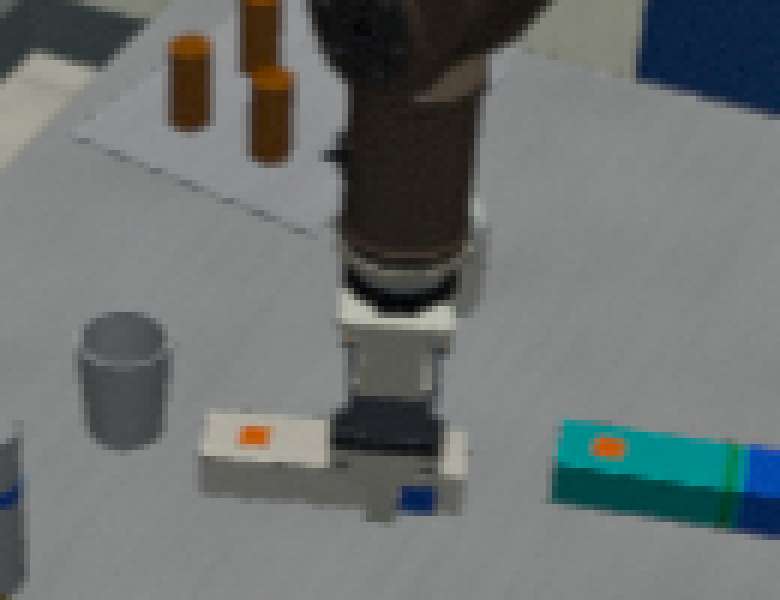

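View pics/t1.png

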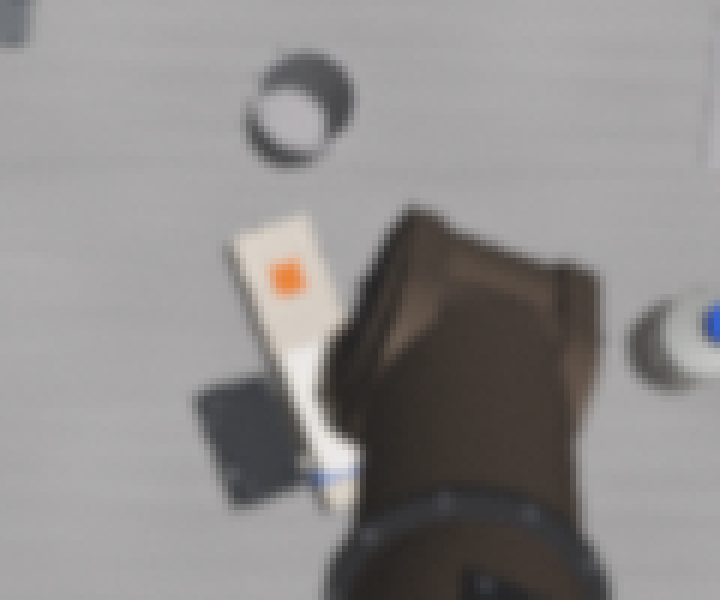

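play_rows --steps '[2,0,0,0,0,0,0,2,0,0,0,0,0,0,0,0,0,0,0,0,0.3,0,0,0,0,0,0,0.4,0,0,0,0,0,0,0.5,0,0,0,0,0,0,0.6,0,0,0,0,0,0,0.6,0,0,0,0,0,0,0.6,0,0,0,0,0,0,0.6,0,0,0,0,0,0,0.6]'

```text
t: 4.2
eef_pos: [513.9, -270.8, 5.8]
eef_rot: [-0.696, -0.127, 0.696, -0.127]
force: [-0.5, 0.6, 1.3]
finger_gap: 50.0
```

```bash
python3 st.py 513 -273 6;  python3 - <<'E'
from h import *
from m import *
from rig import bot
s=bot.grab_frame("side");t=bot.grab_frame("top")
print(blobs(t,(5,150,120),(15,255,255),36,(300,150,345,220)),blobs(s,(5,150,120),(15,255,255),36,(240,130,300,180)))
E
```

```text
t 4.2 p [ 513.9 -270.8    5.8] head 20.62 down [-1. -0.  0.] F [-0.5  0.6  1.3] gap 50.0 q [ 0.45  0.63 -0.07  1.88  0.07  0.63 -0.89]
tool delta to goal [-0.2  1.7  1.6]
[(np.int32(12), array([317.67, 175.75]), array([ 597.3, -239.3]), np.float64(-106.3), array([3.9, 3.5]))] [(np.int32(13), array([262., 152.]), array([ 600.4, -244.1]), np.float64(66.9), array([6.1, 4.3]))]
```

```bash
cat > plan.py <<'E'
import numpy as np
def plan(p0,h0,p1,h1,n):
    s=np.linspace(0,1,n+1); s=3*s**2-2*s**3 if n>12 else s
    hs=h0+(h1-h0)*s; out=[]
    for i in range(n):
        d=(np.array(p1)-p0)*(s[i+1]-s[i]); h=np.radians(hs[i])
        out.append((round(d[0]*np.sin(h)-d[1]*np.cos(h),1),round(-(d[0]*np.cos(h)+d[1]*np.sin(h)),1),round(-(hs[i+1]-hs[i]),2)))
    return out
if __name__=="__main__":
    for r in plan((513.9,-270.8),20.6,(506,25.4),-7.9,30): print(r)
E
python3 plan.py
```

```text
(np.float64(-0.9), np.float64(-0.3), np.float64(0.09))
(np.float64(-2.7), np.float64(-0.9), np.float64(0.27))
(np.float64(-4.3), np.float64(-1.5), np.float64(0.43))
(np.float64(-5.8), np.float64(-1.9), np.float64(0.59))
(np.float64(-7.2), np.float64(-2.3), np.float64(0.73))
(np.float64(-8.5), np.float64(-2.6), np.float64(0.85))
(np.float64(-9.7), np.float64(-2.8), np.float64(0.97))
(np.float64(-10.7), np.float64(-2.9), np.float64(1.07))
(np.float64(-11.7), np.float64(-2.9), np.float64(1.16))
(np.float64(-12.5), np.float64(-2.9), np.float64(1.23))
(np.float64(-13.2), np.float64(-2.7), np.float64(1.3))
(np.float64(-13.8), np.float64(-2.5), np.float64(1.35))
(np.float64(-14.2), np.float64(-2.3), np.float64(1.38))
(np.float64(-14.5), np.float64(-2.0), np.float64(1.41))
(np.float64(-14.7), np.float64(-1.6), np.float64(1.42))
(np.float64(-14.7), np.float64(-1.2), np.float64(1.42))
(np.float64(-14.6), np.float64(-0.9), np.float64(1.41))
(np.float64(-14.4), np.float64(-0.5), np.float64(1.38))
(np.float64(-14.0), np.float64(-0.1), np.float64(1.35))
(np.float64(-13.5), np.float64(0.2), np.float64(1.3))
(np.float64(-12.8), np.float64(0.5), np.float64(1.23))
(np.float64(-12.0), np.float64(0.7), np.float64(1.16))
(np.float64(-11.1), np.float64(0.9), np.float64(1.07))
(np.float64(-10.0), np.float64(1.0), np.float64(0.97))
(np.float64(-8.8), np.float64(1.0), np.float64(0.85))
(np.float64(-7.5), np.float64(1.0), np.float64(0.73))
(np.float64(-6.0), np.float64(0.9), np.float64(0.59))
(np.float64(-4.5), np.float64(0.7), np.float64(0.43))
(np.float64(-2.8), np.float64(0.4), np.float64(0.27))
(np.float64(-1.0), np.float64(0.2), np.float64(0.09))
```

play_rows --steps '[0,-1,0,0,0,0,0.6,0,-3,-1,0.3,0,0,0.6,0,-4,-1,0.5,0,0,0.6,0,-6,-2,0.6,0,0,0.6,0,-7,-2,0.7,0,0,0.6,0,-9,-2,0.9,0,0,0.6,0,-10,-3,1,0,0,0.6,0,-11,-3,1.1,0,0,0.6,0,-12,-3,1.2,0,0,0.6,0,-13,-3,1.3,0,0,0.6]'

```text
t: 5.3
eef_pos: [510.2, -191.2, 5.7]
eef_rot: [-0.703, -0.08, 0.703, -0.08]
force: [0.8, -1.3, -0.8]
finger_gap: 49.8
```

play_rows --steps '[0,-14,-3,1.3,0,0,0.6,0,-14,-2,1.4,0,0,0.6,0,-14,-2,1.4,0,0,0.6,0,-15,-2,1.4,0,0,0.6,0,-15,-2,1.4,0,0,0.6,0,-15,-1,1.4,0,0,0.6,0,-15,-1,1.4,0,0,0.6,0,-14,0,1.4,0,0,0.6,0,-12,0,1.4,0,0,0.6,0,-6,0,1,0,0,0.6]'

```text
t: 6.3
eef_pos: [505.9, -55.5, 5.7]
eef_rot: [-0.707, 0.003, 0.707, 0.003]
force: [-0.4, -0.4, -1.1]
finger_gap: 49.7
```

```bash
python3 st.py 506 25.4 6;  python3 - <<'E'
from h import *
from rig import bot
s=bot.grab_frame("side");cv2.imwrite("pics/s2.png",s["color"][...,::-1])
E
```

```text
t 6.3 p [505.9 -55.5   5.7] head -0.45 down [-1.    -0.001  0.   ] F [-0.4 -0.4 -1.1] gap 49.7 q [-0.03  0.55  0.05  2.07 -0.05  0.52 -1.52]
tool delta to goal [ -0.2 -80.9   0.6]
```

View pics/s2.png

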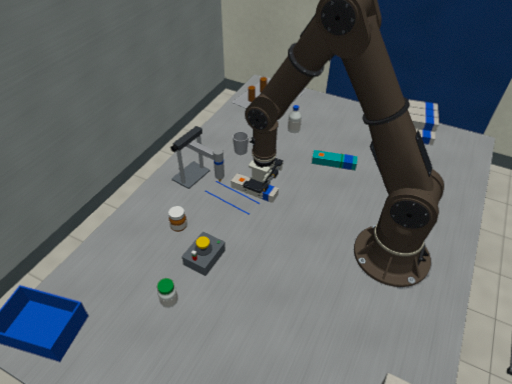

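play_rows --steps '[0,-5,0,0.5,0,0,0.6,0,-9,0,0.8,0,0,0.6,0,-12,0,1,0,0,0.6,0,-12,1,1.2,0,0,0.6,0,-12,1,1.2,0,0,0.6,0,-12,1,1.1,0,0,0.6,0,-10,1,1,0,0,0.6,0,-6,1,0.6,0,0,0.6,0,-3,0,0,0,0,0.6,0,0,0,0,0,0,0.6]'

```text
t: 7.35
eef_pos: [506.7, 24.1, 5.7]
eef_rot: [-0.705, 0.048, 0.705, 0.048]
force: [-0.7, 1.0, -0.8]
finger_gap: 49.4
```

```bash
python3 st.py 565.1 17.2 6;  python3 - <<'E'
from h import *
from rig import bot
for i in range(2):
  s=bot.grab_frame("side");t=bot.grab_frame("top")
  print(blobs(t,(3,120,90),(18,255,255),36,(220,120,300,230)),blobs(s,(3,120,90),(18,255,255),36,(200,130,280,220)))
crop(t,210,95,310,225,5,"pics/t3.png");crop(s,160,110,300,220,5,"pics/s3.png")
E
```

```text
t 7.35 p [506.7  24.1   5.7] head -7.84 down [-1. -0.  0.] F [-0.7  1.  -0.8] gap 49.4 q [-0.22  0.55  0.1   2.08 -0.1   0.52 -1.76]
tool delta to goal [ -0.3  -1.1 -58.8]
[] [(np.int32(22), array([232.86, 190.23]), array([597.3,   7.5]), np.float64(-137.1), array([6.1, 5.7]))]
[] [(np.int32(23), array([232.83, 190.13]), array([597.7,   7.1]), np.float64(138.7), array([6.1, 6. ]))]
```

View pics/t3.png

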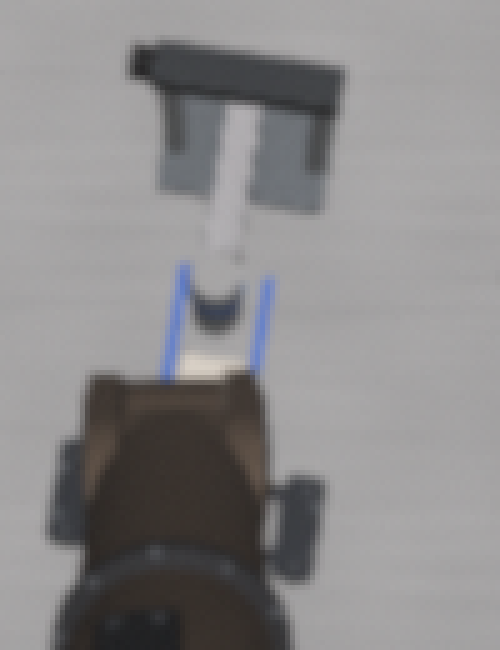

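View pics/s3.png

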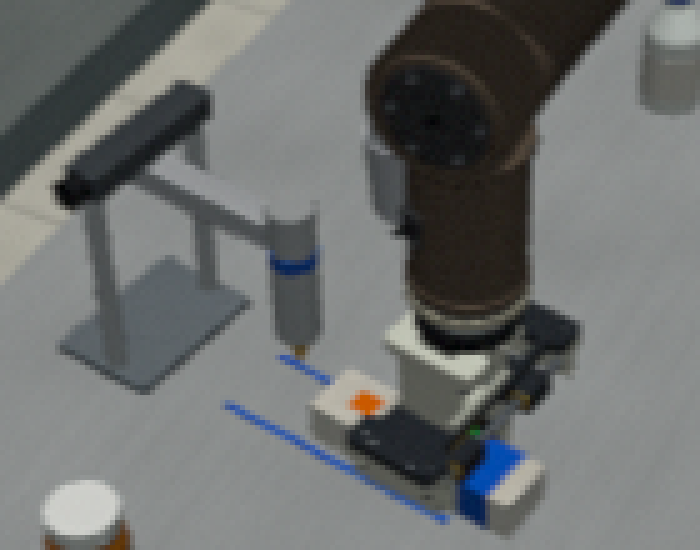

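```bash
python3 - <<'E'
from h import *
from rig import bot
c,sn=np.cos(np.radians(-7.9)),np.sin(np.radians(-7.9))
for n in("side","top"):
    f=bot.grab_frame(n);K,D,R,t=cam(f)
    v,u=np.mgrid[0:384,0:512];z=f["range_z"].ravel()
    nn=cv2.undistortPoints(np.c_[u.ravel(),v.ravel()].astype(float).reshape(-1,1,2),K,D).reshape(-1,2)
    P=(np.c_[nn*z[:,None],z]-t)@R
    P=P[z>0];d=P[:,:2]-[653.7,4.9]
    X=d[:,0]*c+d[:,1]*sn;Y=-d[:,0]*sn+d[:,1]*c
    for z0 in range(40,420,20):
        m=(P[:,2]>=z0)&(P[:,2]<z0+20)&(abs(Y)<130)&(X>-230)&(X<200)
        if m.any():
            # histogram of X
            h,_=np.histogram(X[m],bins=np.arange(-230,200,20));print(n,z0,h)
E
```

```text
side 40 [ 0 13 22 21  6  0  0  2 14 14  2  1  0  0  0  0  0  1 33  0  0]
side 60 [ 0  0 12 12  8  2  0  0  0  0  1  9  0  0  0  0  0  0 33  0  0]
side 80 [  0   0 147  21  16   9   0   0   0   0  16  13   3   0   0   0   0   0
  22   0   0]
side 100 [  0   0 179 104  73  39   0   0   0   0  22  15   0   0   0   0   0   0
  17   0   0]
side 120 [ 0  0 54 36 25  4  0  0  0  0 21 18  1  0  0  0  0  0 23  0  0]
side 140 [ 0  0 13 19 18  3  0  0  0  0 17 17  2  0  1  0  1  1 34  0  0]
side 160 [ 0  0 73 35 41 33  0  0  0  0 25 18 12 20 17 14 12 16 36  0  0]
side 180 [  0   0  35  23  12   4   0   0   0   0  21  27  12  24  26  28  27 102
  22   2   0]
side 200 [  0  18  38  25  14   8   0   0   0   0  10  34   7   0   0   0   0  79
 144  37   0]
side 220 [ 0 10 58 29 17  7  0  0  0  0  0  0  0  0  0  0  0  0  0  0  0]
side 240 [ 0 12 52 31 17  3  0  0  0  0  0  0  0  0  0  0  0  0  0  0  0]
side 260 [ 0  8 54 28 27  5  0  0  0  0  0  0  0  0  0  0  0  0  0  0  0]
side 280 [ 0 15 51 29 24  6  0  0  0  0  0  0  0  0  0  0  0  0  0  0  0]
side 300 [ 0 14 57 30 17  6  0  0  0  0  0  0  0  0  
[... 586 characters left out ...]
0  0  0  0 13  0  0]
top 100 [ 0  0 84 86 79 53  0  0  0  0  8  2  0  0  0  0  0  0 12  0  0]
top 120 [ 0  0  1  0  3  1  0  0  0  0 10  2  0  0  0  0  0  0 14  0  0]
top 140 [ 0  0  0  0  0  0  0  0  0  0  6  1  0  0  0  0  0  0 12  0  0]
top 160 [ 0  0  0  0  0  0  0  0  0  0 16  2  7 11 13 14 12 14  1  0  0]
top 180 [ 0  0  0  0  0  0  0  0  0  0 15 38 22 29 27 28 27 82  9  3  0]
top 200 [  0   0   0   0   0   0   0   0   0   0   6  22   5   0   0   0   0  63
 228  64   0]
top 360 [0 0 0 0 0 0 1 0 0 0 0 0 0 0 0 0 0 0 0 0 0]
top 380 [ 0  0  3  6  2 22 27  0  0  0  0  0  0  0  0  0  0  0  0  0  0]
top 400 [  0   0   3   8  17 129  18   0   0   0   0   0   0   0   0   0   0   0
   0   0   0]
```

play_rows --steps '[0,-1,-3,0,0,0,0.6,0,-1,-5,0,0,0,0.6,0,0,-8,0,0,0,0.6,0,0,-9,0,0,0,0.6,0,0,-9,0,0,0,0.6,0,0,-9,0,0,0,0.6,0,0,-7,0,0,0,0.6,0,0,-5,0,0,0,0.6,0,0,-3,0,0,0,0.6,0,0,0,0,0,0,0.6]'

```text
t: 8.65
eef_pos: [564.2, 17.5, 5.7]
eef_rot: [-0.705, 0.049, 0.706, 0.049]
force: [-4.0, 0.2, 5.1]
finger_gap: 49.8
```

```bash
python3 st.py 565.1 17.2 6;  python3 - <<'E'
from h import *
from rig import bot
s=bot.grab_frame("side");t=bot.grab_frame("top")
print(blobs(t,(3,120,90),(18,255,255),36,(220,120,300,230)),blobs(s,(3,120,90),(18,255,255),36,(190,130,280,220)))
crop(t,210,95,310,225,5,"pics/t4.png");crop(s,160,140,260,220,8,"pics/s4.png")
E
```

```text
t 8.65 p [564.2  17.5   5.7] head -7.9 down [-1.     0.     0.002] F [-4.   0.2  5.1] gap 49.8 q [-0.2   0.61  0.1   1.93 -0.1   0.6  -1.74]
tool delta to goal [-0.3  0.1 -1. ]
[] [(np.int32(18), array([220.33, 184.17]), array([655.4,   1.2]), np.float64(121.9), array([5.8, 5.2]))]
```

View pics/s4.png

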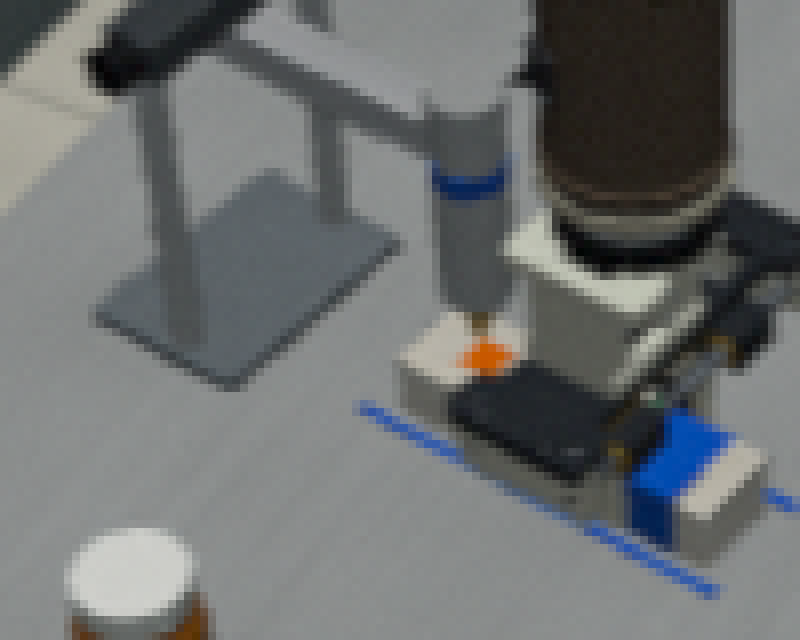

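View pics/t4.png

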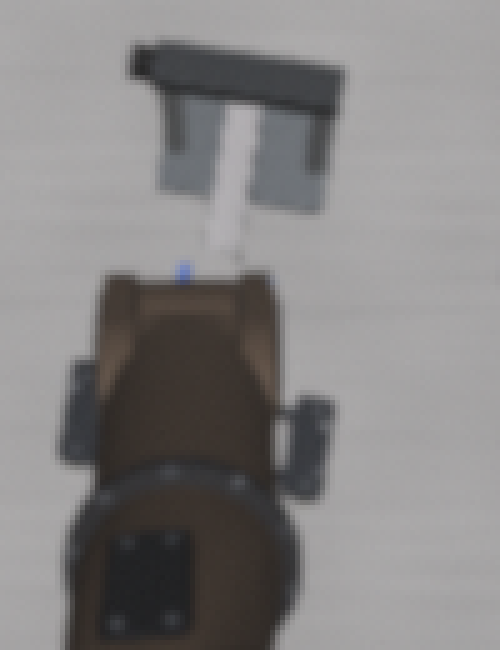

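```bash
python3 - <<'E'
from h import *
from rig import bot
c,sn=np.cos(np.radians(-7.9)),np.sin(np.radians(-7.9))
f=bot.grab_frame("side");K,D,R,t=cam(f)
print(bot.get_obs()["force"],bot.get_obs()["moment"],bot.get_obs()["joint_efforts"])
v,u=np.mgrid[0:384,0:512];z=f["range_z"].ravel()
nn=cv2.undistortPoints(np.c_[u.ravel(),v.ravel()].astype(float).reshape(-1,1,2),K,D).reshape(-1,2)
P=(np.c_[nn*z[:,None],z]-t)@R
d=P[:,:2]-[653.7,4.9]
X=d[:,0]*c+d[:,1]*sn;Y=-d[:,0]*sn+d[:,1]*c
X=X.reshape(384,512);Y=Y.reshape(384,512);Z=P[:,2].reshape(384,512)
for (uu,vv) in [(225,148),(226,149),(227,149),(229,150),(226,171),(230,172),(235,175),(224,169),(216,165),(220,178)]:
    print(uu,vv,f["color"][vv,uu],X[vv,uu].round(),Y[vv,uu].round(),Z[vv,uu].round())
E
```

```text
[-5.17048976  0.42022258  5.99209492] [ 0.0261663   1.19579246 -0.01831339] [ 2.40807496e-01 -6.58601761e+01  3.03681649e+00 -2.13888538e+01
  1.00664080e-01 -1.79010361e+00  5.14258398e-02]
225 148 [66 68 68] 148.0 -217.0 2.0
226 149 [13 11 14] -73.0 43.0 275.0
227 149 [14 13 16] -75.0 41.0 274.0
229 150 [27 26 24] -82.0 39.0 272.0
226 171 [194 197 183] -67.0 41.0 173.0
230 172 [143 145 135] -80.0 37.0 172.0
235 175 [188 192 177] -103.0 38.0 171.0
224 169 [167 170 158] -15.0 -10.0 118.0
216 165 [64 70 77] -0.0 16.0 148.0
220 178 [74 77 77] -11.0 12.0 87.0
```

```bash
python3 - <<'E'
from h import *
s=load("side0.npz")
print(w2px(s,[[654.6,1.9,50],[654.6,1.9,36],[653.7,4.9,36],[664.6,1.9,36],[654.6,11.9,36]]))
E
```

```text
[[220.25107329 181.68906663]
 [220.42644626 184.35018825]
 [220.22865617 184.91358295]
 [218.16102623 183.49871675]
 [219.08158412 185.9761746 ]]
```

play_rows --steps '[0,0,0,0,0,0,0.4,0,0,0,0,0,0,0.3,0,0,0,0,0,0,0.2,0,0,0,0,0,0,0.1,0,0,0,0,0,0,0.1,0,0,0,0,0,0,0.1,-2,0,0,0,0,0,0.1,-5,0,0,0,0,0,0.1,-8,0,0,0,0,0,0.1,-10,0,0,0,0,0,0.1]'

```text
t: 9.8
eef_pos: [564.3, 17.7, 31.4]
eef_rot: [-0.705, 0.049, 0.706, 0.049]
force: [-0.2, 0.7, -0.2]
finger_gap: 82.6
```

play_rows --steps '[-10,0,0,0,0,0,0.1,-12,0,0,0,0,0,0.1,-12,0,3,0,0,0,0.1,-12,0,8,0,0,0,0.1,-12,0,15,0,0,0,0.1,-12,0,20,0,0,0,0.1,-12,0,20,0,0,0,0.1,-10,0,20,0,0,0,0.1,-6,0,15,0,0,0,0.1,0,0,5,0,0,0,0.1]'

```text
t: 10.8
eef_pos: [457.9, 32.5, 129.9]
eef_rot: [0.706, -0.048, -0.705, -0.049]
force: [-0.8, -0.7, 0.0]
finger_gap: 82.8
```

```bash
python3 st.py 542.4 297 130
```

```text
t 10.8 p [457.9  32.5 129.9] head -7.85 down [-1.    -0.001 -0.001] F [-0.8 -0.7  0. ] gap 82.8 q [-0.29  0.28  0.12  2.09 -0.05  0.77 -1.84]
tool delta to goal [ 1.000e-01 -2.735e+02 -4.760e+01]
```

play_rows --steps '[0,-10,0,0,0,0,0.5,0,-16,0,0,0,0,1,0,-20,0,0,0,0,1,0,-20,0,0,0,0,1,0,-20,0,0,0,0,1,0,-20,0,0,0,0,1,0,-20,0,0,0,0,1,0,-20,0,0,0,0,1,0,-20,0,0,0,0,1,0,-20,0,0,0,0,1]'

```text
t: 11.8
eef_pos: [485.4, 218.3, 128.2]
eef_rot: [-0.705, 0.049, 0.706, 0.048]
force: [0.0, 0.7, 0.9]
finger_gap: 7.2
```

play_rows --steps '[0,-20,0,0,0,0,1,0,-20,-4,0,0,0,1,0,-20,-8,0,0,0,1,0,-14,-10,0,0,0,1,0,-9,-10,0,0,0,1,0,-4,-10,0,0,0,1,0,0,-6,0,0,0,1,0,0,0,0,0,0,1,0,0,0,0,0,0,1,0,0,0,0,0,0,1]'

```text
t: 12.8
eef_pos: [544.0, 295.7, 128.7]
eef_rot: [-0.705, 0.049, 0.706, 0.049]
force: [0.1, -0.1, 0.3]
finger_gap: 0.5
```

```bash
python3 st.py 542.4 297 90; python3 - <<'E'
from h import *
from c import carton
from rig import bot
s=bot.grab_frame("side");t=bot.grab_frame("top")
np.savez("top5.npz",**t);np.savez("side5.npz",**s)
print(blobs(t,(3,120,90),(18,255,255),36,(220,120,300,230)),blobs(s,(3,120,90),(18,255,255),36,(190,130,280,220)))
print(blobs(t,(105,90,60),(125,255,255),36,(220,120,300,230),8),blobs(t,(45,60,60),(75,255,255),36,(220,120,300,230),3))
crop(t,210,95,310,225,5,"pics/t5.png");crop(s,150,140,270,230,6,"pics/s5.png");cv2.imwrite("pics/s5f.png",s["color"][...,::-1])
E
```

```text
t 12.8 p [544.  295.7 128.7] head -7.9 down [-1.  0.  0.] F [ 0.1 -0.1  0.3] gap 0.5 q [-0.64  0.52  0.08  1.71 -0.05  0.92 -2.25]
tool delta to goal [38.7 -1.1  1.7]
[] [(np.int32(18), array([220.33, 184.17]), array([655.4,   1.2]), np.float64(121.9), array([5.8, 5.2]))]
[(np.int32(293), array([249.43, 181.75]), array([569.5,  15.9]), np.float64(173.4), array([49.2, 26.2]))] [(np.int32(3), array([253., 182.]), array([568.6,   2.6]), np.float64(-88.8), array([3., 0.]))]
```

View pics/s5.png

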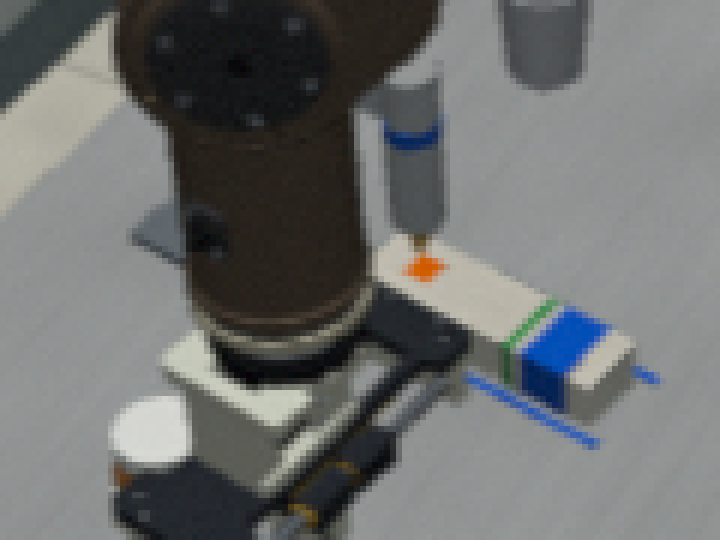

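View pics/t5.png

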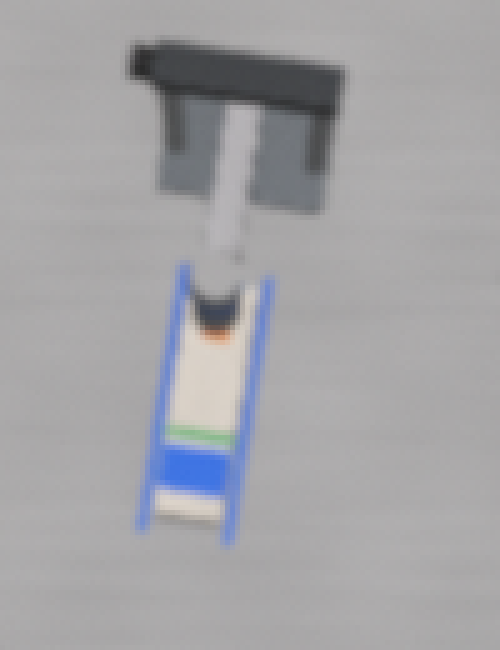

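View pics/s5f.png

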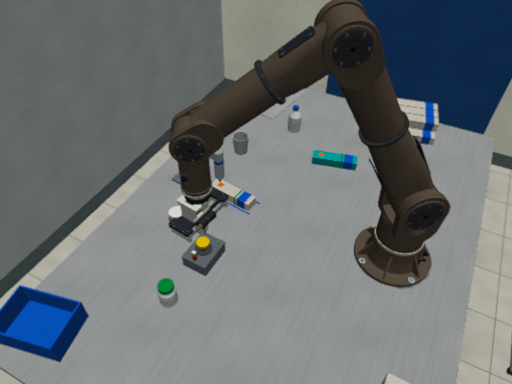

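```bash
python3 - <<'E'
from h import *
t=load("top5.npz");s=load("side5.npz")
a=np.radians(-7.9);o=np.array([653.7,4.9])
for uv in [[210+190/5-.5,95+520/5-.5]]:
    d=px2w(t,[uv],36)[0,:2]-o;print("tail coder",d@[np.cos(a),np.sin(a)],d@[-np.sin(a),np.cos(a)])
print(blobs(t,(105,150,60),(125,255,255),36,(240,180,258,196),8),blobs(s,(105,150,60),(125,255,255),36,(236,188,254,205),8))
d=np.array(blobs(t,(105,150,60),(125,255,255),36,(243,180,256,196),8)[0][2])-o;print(d@[np.cos(a),np.sin(a)],d@[-np.sin(a),np.cos(a)])
t0=load("top0.npz");b=blobs(t0,(105,150,60),(125,255,255),36,(310,190,345,220),8);print(b)
h=np.radians(20.6);d=b[0][2]-np.array([597.3,-239.3]);print("ref blue rel spot",d@[np.cos(h),np.sin(h)],d@[-np.sin(h),np.cos(h)])
crop(s,170,200,240,280,8,"pics/s6.png"); print(w2px(s,[[544,295.7,128.7],[542.4,297,88]]))
E
```

```text
tail coder -148.33925076965056 -3.578598010554433
[(np.int32(84), array([248.21, 188.6 ]), array([543.4,  19.9]), np.float64(-97.7), array([13.1,  7.4]))] [(np.int32(107), array([242.68, 198.12]), array([545.2,  26.4]), np.float64(87.0), array([19.2,  8.7]))]
-111.14708876640029 -0.7840017563380908
[(np.int32(91), array([327.2 , 203.58]), array([ 493.2, -275.1]), np.float64(112.0), array([13.9,  7.5]))]
ref blue rel spot -110.03972868331542 3.115784219474197
[[201.5551621  232.73445018]
 [202.77464532 241.37614616]]
```

View pics/s6.png

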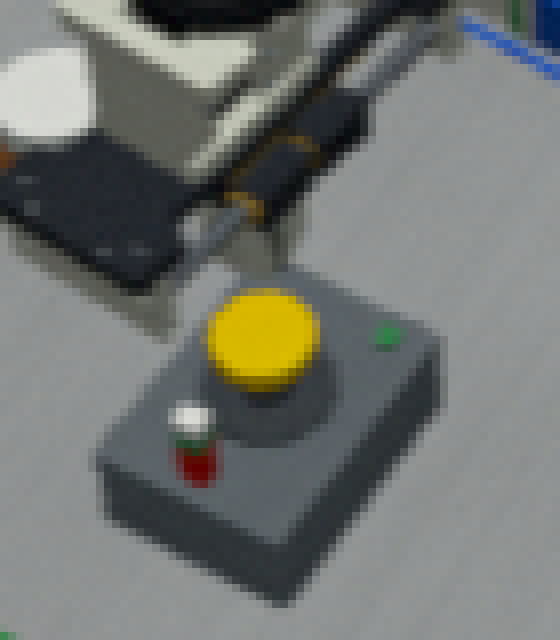

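```bash
python3 - <<'E'
from h import *
for n in("side","top"):
    f=load(n+"5.npz");K,D,R,t=cam(f)
    v,u=np.mgrid[0:384,0:512];z=f["range_z"].ravel()
    nn=cv2.undistortPoints(np.c_[u.ravel(),v.ravel()].astype(float).reshape(-1,1,2),K,D).reshape(-1,2)
    P=((np.c_[nn*z[:,None],z]-t)@R).reshape(384,512,3)
    if n=="side":
        for cu,cv in [(150,310),(160,325),(100,240),(265,240),(270,260),(290,240),(230,200),(330,120),(450,40)]:
            uu,vv=170+cu//8,200+cv//8;print(cu,cv,f["color"][vv,uu],P[vv,uu].round())
    crop(f,130,110,220,210,6,f"pics/{n}6b.png") if n=="top" else 0
E
```

```text
150 310 [92 94 88] [519. 391. 223.]
160 325 [90 93 87] [519. 384. 207.]
100 240 [39 43 45] [539. 388. 244.]
265 240 [78 79 73] [531. 304. 159.]
270 260 [92 94 87] [531. 304. 149.]
290 240 [100 104  97] [530. 290. 143.]
230 200 [51 48 37] [528. 328. 208.]
330 120 [34 38 45] [508. 287. 221.]
450 40 [90 91 85] [497. 220. 206.]
```

View pics/top6b.png

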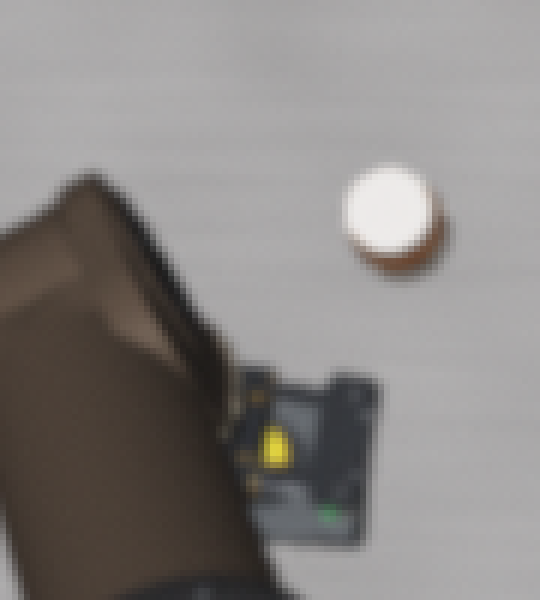

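play_rows --steps '[4,-1,1,0,0,0,1,6,0,1,0,0,0,1,8,0,0,0,0,0,1,8,0,0,0,0,0,1,5,0,0,0,0,0,1,3,0,0,0,0,0,1,2,0,0,0,0,0,1,0,0,0,0,0,0,1,0,0,0,0,0,0,1,0,0,0,0,0,0,1]'

```text
t: 13.9
eef_pos: [542.7, 297.5, 93.0]
eef_rot: [0.706, -0.048, -0.705, -0.049]
force: [0.3, 0.2, -0.6]
finger_gap: 0.6
```

```bash
python3 st.py 542.4 297 76
```

```text
t 13.9 p [542.7 297.5  93. ] head -7.88 down [-1. -0. -0.] F [ 0.3  0.2 -0.6] gap 0.6 q [-0.64  0.56  0.07  1.74 -0.05  0.85 -2.25]
tool delta to goal [17.   0.5  0.3]
```

play_rows --steps '[2,0,0,0,0,0,1,2,0,0,0,0,0,1,2,0,0,0,0,0,1,2,0,0,0,0,0,1,2,0,0,0,0,0,1,2,0,0,0,0,0,1,1,0,0,0,0,0,1,0,0,0,0,0,0,1,0,0,0,0,0,0,1,0,0,0,0,0,0,1]'

```text
t: 14.9
eef_pos: [542.6, 297.4, 80.1]
eef_rot: [0.706, -0.049, -0.705, -0.049]
force: [-1.1, -1.2, 8.1]
finger_gap: 0.7
```

```bash
python3 st.py 542.4 297 76
```

```text
t 14.9 p [542.6 297.4  80.1] head -7.88 down [-1. -0. -0.] F [-1.1 -1.2  8.1] gap 0.7 q [-0.63  0.57  0.07  1.75 -0.05  0.82 -2.25]
tool delta to goal [4.1 0.5 0.2]
```

play_rows --steps '[1,0,0,0,0,0,1,1,0,0,0,0,0,1,1,0,0,0,0,0,1,0.8,0,0,0,0,0,1,0,0,0,0,0,0,1,0,0,0,0,0,0,1,0,0,0,0,0,0,1,0,0,0,0,0,0,1,0,0,0,0,0,0,1,0,0,0,0,0,0,1]'

```text
t: 15.9
eef_pos: [542.7, 297.4, 76.4]
eef_rot: [0.706, -0.049, -0.705, -0.049]
force: [-2.2, -2.2, 8.4]
finger_gap: 0.5
```

```bash
python3 st.py 542.4 297 76;  python3 - <<'E'
from h import *
from rig import bot
s=bot.grab_frame("side");t=bot.grab_frame("top")
crop(s,170,200,240,280,8,"pics/s7.png");crop(s,150,140,270,230,6,"pics/s8.png")
print(blobs(s,(3,120,90),(18,255,255),36,(205,170,240,200)),blobs(t,(105,150,60),(125,255,255),36,(243,180,256,196),8))
E
python3 st.py
```

```text
t 15.9 p [542.7 297.4  76.4] head -7.89 down [-1. -0. -0.] F [-2.2 -2.2  8.4] gap 0.5 q [-0.63  0.58  0.07  1.75 -0.05  0.81 -2.25]
tool delta to goal [0.4 0.5 0.2]
[(np.int32(18), array([220.33, 184.17]), array([655.4,   1.2]), np.float64(121.9), array([5.8, 5.2]))] [(np.int32(82), array([248.37, 188.57]), array([543.5,  19.4]), np.float64(-99.8), array([12.8,  7.4]))]
t 16.0 p [542.6 297.5  76.5] head -7.88 down [-1. -0. -0.] F [-2.7 -1.4  8.6] gap 0.3 q [-0.63  0.58  0.07  1.75 -0.05  0.81 -2.25]
```

View pics/s7.png

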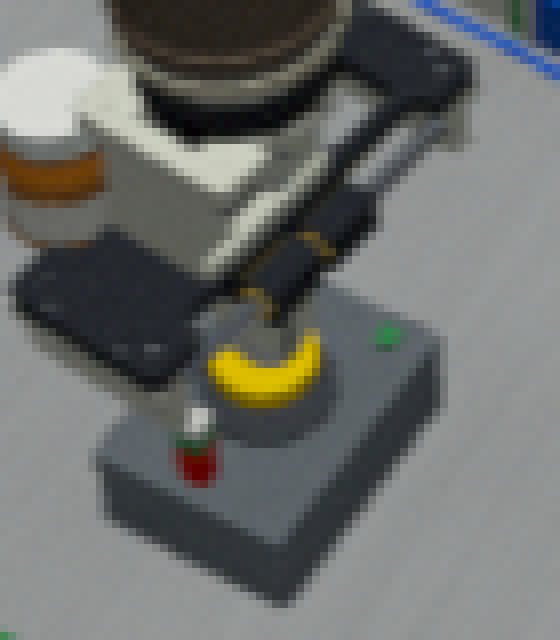

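View pics/s8.png

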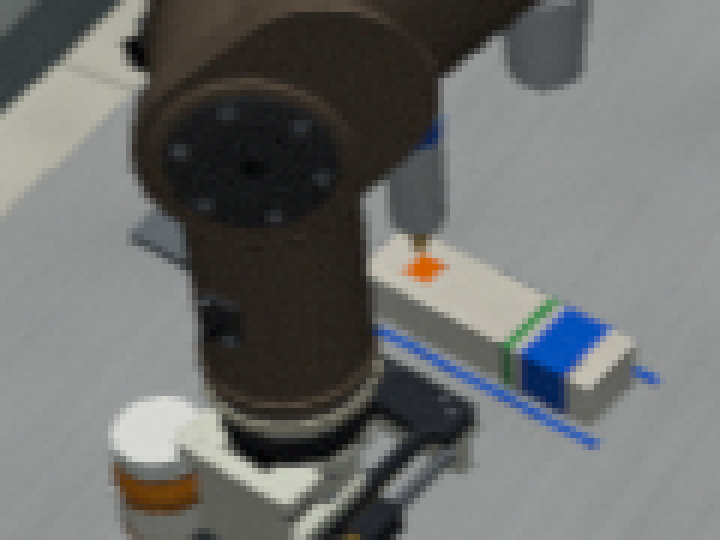

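play_rows --steps '[0,0,0,0,0,0,1,0,0,0,0,0,0,1,0,0,0,0,0,0,1,0,0,0,0,0,0,1,0,0,0,0,0,0,1,0,0,0,0,0,0,1,0,0,0,0,0,0,1,0,0,0,0,0,0,1,0,0,0,0,0,0,1,0,0,0,0,0,0,1]'

```text
t: 17.0
eef_pos: [542.6, 297.5, 76.5]
eef_rot: [0.706, -0.048, -0.705, -0.049]
force: [-2.5, -1.0, 9.7]
finger_gap: 0.4
```

```bash
python3 -c "
from rig import bot
o=bot.get_obs();print(o['t'],o['eef_pos'],o['force']);print(bot.finish_job())"
```

```text
17.0 [542.64848564 297.46730593  76.46361645] [-2.50768434 -1.04222762  9.71927039]
the job is handed in; nothing more can be done
None
```

I gripped the carton across its width and slid it along the bench until its orange square was under the nozzle. I then released it and backed the arm off. With the fingers shut I pressed the yellow button, and I handed the job in at 17 s while still holding it down. `finish_job` gives no verdict, so the result rests on the checks below.

- **Carton position:** the side view puts the orange square within about 1 mm of the nozzle position worked out from the tape lines. The top view cannot see the square because the head hides it. There, the carton's blue band suggests the carton sits about 1 mm off lengthwise and 1–3 mm off sideways; a rough reading of its tail end gave about 3 mm each way. All of these are within the 7 mm limit.
- **Carton angle:** I released it with the tool at −7.9°, the same as the tape direction. The square's position did not change after release or while pressing.
- **Button:** the fingertips were at 76.5 mm, about 11.5 mm of travel, with about 9.7 N upward. That fits the spring's stated 9 N at 12 mm.
- **Disagreements:** the two cameras differed by 3–5 mm on absolute positions. I relied on the top camera because it matched the arm. At the end of the slide the tool force rose briefly to 5–6 N. The side view showed the gripper clear of the print head, and the force disappeared on release, so I took it as the carton pressing on the bench.
- **Bystanders:** none looked moved in the pictures I viewed. I did not measure their positions again.

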